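# Put the lids back on the donated canisters

### The job

A donated set of kitchen canisters lies apart on the sorting counter. Put each wooden lid on the white canister of its own shape and size (large round, small round, square) so that it sits down flat in the mouth, with the square lid's sides in line with its canister's, setting each lid down rather than dropping it. Leave the canisters standing where they are, and leave the oblong lid, which belongs to none of them, the blue mug and the amber jar alone.

Things in the scene. Friction and masses are not known exactly. Their poses are not given: they have to be found in the camera images.
- large_canister_mouth (a point): The large round canister, white ceramic, open: 110 mm in outer diameter, 110 mm high, wall 6 mm (mouth 98 mm). About 0.75 kg. This point is the centre of the mouth, level with the rim; z points up. It stands loose on the counter, open end up. Turning about z does not matter.
- small_canister_mouth (a point): The small round canister, white ceramic, open: 74 mm in outer diameter, 80 mm high, wall 5 mm (mouth 64 mm). About 0.3 kg. This point is the centre of the mouth, level with the rim; z points up. It stands loose on the counter, open end up. Turning about z does not matter.
- square_canister_mouth (a point): The square canister, white ceramic, open: 84 x 84 mm outside, 95 mm high, wall 6 mm (mouth 72 x 72 mm). About 0.6 kg. This point is the centre of the mouth, level with the rim; z points up. It stands loose on the counter, open end up. x and y point square to its sides.
- large_lid_knob (a point): The large round wooden lid: round plate 116 mm in diameter, about 0.11 kg. On its middle an upright round knob, 26 mm wide, 30 mm high; beneath, a round, 84 mm wide plug, 7 mm spare all round in its mouth. Lies on its plug: plug 0 to 10 mm, plate 10 to 19, knob 19 to 49 mm above the counter. Point: centre of the knob, 34 mm above the plug's underside, z up; 24 mm above the mouth when seated. Turning about z does not matter.
- small_lid_knob (a point): The small round wooden lid: round plate 80 mm in diameter, about 0.05 kg. On its middle an upright round knob, 26 mm wide, 30 mm high; beneath, a round, 50 mm wide plug, 7 mm spare all round in its mouth. Lies on its plug: plug 0 to 10 mm, plate 10 to 19, knob 19 to 49 mm above the counter. Point: centre of the knob, 34 mm above the plug's underside, z up; 24 mm above the mouth when seated. Turning about z does not matter.
- square_lid_knob (a point): The square wooden lid: plate 88 x 88 mm, about 0.08 kg. On its middle an upright round knob, 26 mm wide, 30 mm high; beneath, a square, 60 x 60 mm plug, 6 mm spare all round in its mouth. Lies on its plug: plug 0 to 10 mm, plate 10 to 19, knob 19 to 49 mm above the counter. Point: centre of the knob, 34 mm above the plug's underside, z up; 24 mm above the mouth when seated. x and y point square to its sides; any of the four quarter turns fits.
- oblong_lid_knob (a point): An oblong wooden lid, plate 130 x 66 mm, 19 mm high to the top of the plate, 49 mm with its knob (26 mm wide). It belongs to no canister here and is to be left lying. This point is the centre of its knob, 34 mm above the counter; x points along its length.
- mug: A blue ceramic mug, 80 mm in diameter and 90 mm high, with a handle on its +y side. To be left standing. Origin: centre of its underside.
- jar: A closed amber glass jar with a steel cap, 68 mm in diameter and 85 mm high. To be left standing. Origin: centre of its underside.

How it is judged:
By the outcome, as a careful person would: the job done as asked, in the order asked, and still so for the second after the job is handed in, with the robot touching nothing.
It also fails if it takes over 96 s, if anything falls off the work surface, if the arm or the gripper's body presses on something with over 40 N, if the wrist force passes 120 N, or if a joint passes its speed limit or range.

### The arm

A 7-joint arm with a two-finger parallel gripper is mounted at the origin on the work surface. World frame = base frame: x ahead of the robot, y to its left, z up, the work surface at z = 0. Lengths are in m, angles in rad, forces in N, time in s.
With the tool pointing down it reaches from about 0.4 to 0.875 m from the base axis. Payload 19.3 kg.
Tool frame: the origin (TCP) lies at the very end of the fingers, on their centre line; the grasp point (between the pads) lies 19 mm behind it; z points along the fingers, y is the line along which they close (so a half turn about z gives the same grasp; the last joint's range is limited). The gripper opens to 85 mm and grips with 20 to 120 N. Pads are 22 mm wide; open, the fingers measure 114 mm over their backs; the gripper's body (76 mm by 85 mm) begins 54 mm behind the grasp point. The pads swing forward as they close: fully open they stand 13 mm farther back than shut.
Start: joints at [-1.263, 0.521, -0.036, 1.599, 0.021, 1.021, -0.113], TCP at [0.231, 0.581, 0.231] pointing down, gripper open.
Joint ranges: [-2.91, 2.91], [-0.3, 2.13], [-1.5, 1.42], [0.17, 2.43], [-1.26, 4.41], [0.16, 1.93], [-2.52, 2.52]. Speed limits (rad/s): [1.89, 1.89, 2.39, 2.39, 3.01, 3.01, 3.01].

### API

Orientations are given as [roll, pitch, yaw] about the fixed x, y, z axes, in that order (R = Rz(yaw) Ry(pitch) Rx(roll)).
In Python, from workcell import bot gives the robot as it stands.
- The arm moves only by the tool servo_tool, never from a script. Its argument "plan" is a list of rows, each a list of 7 numbers: the finger opening in cm, from 0 to 8.54, then the shift along the tool's x, y, z in cm, then the turn, a rotation vector about the tool's x, y, z in degrees. In form: [[fingers, x, y, z, wx, wy, wz], ...]. A call has 1 to 10 rows; each row is the pose to reach, as a shift and turn from the pose commanded when the call began, along the tool's axes at that moment; what a row does not reach only later rows make up. A row lasts 1/10 s, in which the tool goes at most 50 mm and 8.59 degrees, less where a joint would pass 70% of its speed; a pose out of reach is approached as far as the arm can. A call with a gripper value outside its range is refused whole. The fingers move at their own pace and stop on an object; "force" is the grip in N (left out, the last holds). Time passes only in rows, so rows that repeat a pose let the fingers close. It gives the time, the measured TCP pose, the force, the opening and the grip force at its end, in the units of the state.
- bot.observe(): the state, without advancing time (a new reading comes with each control period).
- bot.grab_frame(name): name is "scene" or "top" or "wrist"; returns a dict with "frame" (400x640x3 uint8, blue, green, red), "mtx" (3x3 intrinsics, pixels), "k1" (the pictures are not rectified: a ray, as slopes to the right and down, at radius r is drawn at 1 + k1 r^2 times it, then the intrinsics apply), "R" (3x3) and "t" (3): a world point X has camera coordinates R X + t; the wrist camera has in their place "T_tool_cam" (4x4, takes a point from camera to tool coordinates, whose origin is the TCP and whose axes are the flange's). Camera axes: x right, y down, z forward; pixel columns grow to the right and rows downward; lengths in m; the calibration is good to about 2 mm. A picture is of the moment at which its call begins: read the wrist's pose just before it. There is no depth.
- bot.job_done(): hands the job in; it is judged then, once.
The state is a dict: "clock": time; "qpos": joint angles; "qd": joint speeds; "joint_efforts": joint torques, N m; "position": TCP position; "tool_rot": TCP orientation; "force": force on the tool from outside, world axes, zero at the start; "moment": the same for the moment, N m; "grip_width": finger opening in m; "finger_force": force on a finger pad.
Only numpy, scipy, OpenCV 4.12 (cv2) and the standard library are available. Lean on these libraries where they do the work, as an engineer would, in place of code of your own. Each camera call takes 0.05 s, during which the arm holds its last target. There are 200 camera calls.

## Working session

There is one attempt and no reset: what is moved stays moved. The work goes in short steps, Python scripts to look and compute and a tool call to move; the robot and the scene stay as the last step left them, time stands still between calls to the robot, and variables do not carry over. Pictures are saved under pics/ and viewed, at most 14 in all, crops included, and the job is handed in when it is done.

Besides the shell and the picture viewer there is one more tool, called in YAML: its name, and indented under it one key for each argument. servo_tool: Moves the arm, as the interface text tells. Its arguments: {"type":"object","properties":{"plan":{"type":"array","items":{"type":"array","items":{"type":"number"}}},"force":{"type":"number"}},"required":["plan"]}

```bash
mkdir -p pics; ls
cat > h.py <<'E'
import numpy as np, cv2
from workcell import bot
def grab(n):
    s=bot.observe(); f=bot.grab_frame(n); return s,f
def rays(f,px,s=None):
    px=np.asarray(px,float).reshape(-1,1,2)
    d=np.array([f['k1'],0,0,0,0],float)
    u=cv2.undistortPoints(px,np.array(f['mtx'],float),d).reshape(-1,2)
    v=np.c_[u,np.ones(len(u))]
    return v
def toplane(f,px,z):
    R=np.array(f['R']);t=np.array(f['t']).ravel()
    v=rays(f,px)@R; o=-R.T@t
    k=(z-o[2])/v[:,2]
    return o+v*k[:,None]
def proj(f,X):
    R=np.array(f['R']);t=np.array(f['t']).ravel()
    return cv2.projectPoints(np.asarray(X,float).reshape(-1,3),cv2.Rodrigues(R)[0],t,np.array(f['mtx'],float),np.array([f['k1'],0,0,0,0.]))[0].reshape(-1,2)
E
python3 - <<'E'
from h import *
for n in ['top','scene']:
    s,f=grab(n); cv2.imwrite(f'pics/{n}0.png',f['frame']); np.save(f'{n}0.npy',f,allow_pickle=True)
    print(n,f['k1'],-np.array(f['R']).T@np.array(f['t']).ravel(), np.array(f['mtx']).round(1).tolist())
print({k:np.round(v,3).tolist() for k,v in s.items()})
E
```

```text
pics
top -0.13714853766314442 [ 0.26905116 -0.02275777  1.35284161] [[481.2, 0.0, 330.9], [0.0, 481.2, 202.0], [0.0, 0.0, 1.0]]
scene 0.048394087344260296 [1.55884354 0.35762154 0.89057267] [[473.3, 0.0, 319.3], [0.0, 473.3, 202.4], [0.0, 0.0, 1.0]]
{'clock': 0.05, 'qpos': [-1.263, 0.522, -0.036, 1.6, 0.021, 1.021, -0.113], 'qd': [0.001, -0.002, 0.0, -0.002, 0.001, -0.0, -0.002], 'joint_efforts': [0.003, -92.944, 1.986, -37.099, 0.018, 0.005, 0.0], 'position': [0.23, 0.581, 0.231], 'tool_rot': [-3.14, 0.0, 2.764], 'force': [-0.403, 0.012, 0.347], 'moment': [-0.034, 0.031, 0.003], 'finger_force': 0.0, 'grip_width': 0.085}
```

View pics/top0.png

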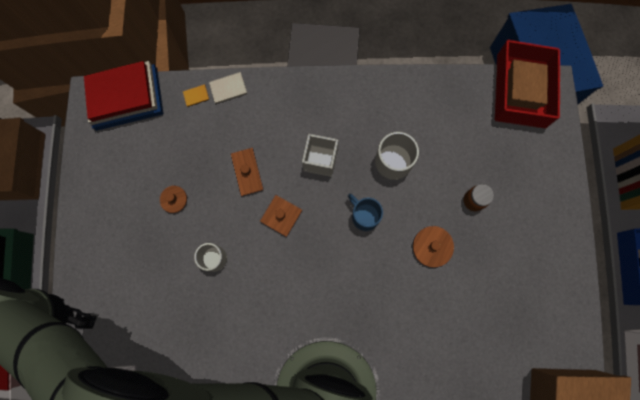

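View pics/scene0.png

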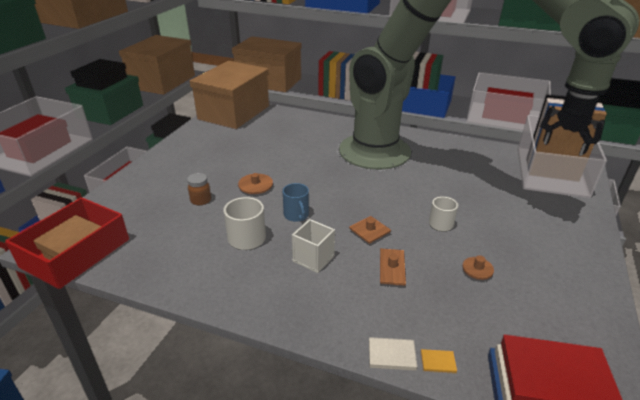

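The top view shows the lids: small round (173,199), oblong (247,171), square (281,216) and large round (434,247). The canisters are small (209,258), square (320,155) and large (398,156), with the mug at (366,214) and the jar at (479,197). The scene view agrees.

```bash
cat >> h.py <<'E'
from scipy.optimize import least_squares
def fitcirc(P,r=None):
    c0=P.mean(0)
    if r is None:
        q=least_squares(lambda q:np.hypot(*(P-q[:2]).T)-q[2],[*c0,.04],loss='soft_l1',f_scale=.001).x; return q[:2],q[2]
    q=least_squares(lambda q:np.hypot(*(P-q[:2]).T)-r,c0,loss='soft_l1',f_scale=.001).x; return q,r
def mask(img,kind):
    h=cv2.cvtColor(img,cv2.COLOR_BGR2HSV)
    if kind=='wood': return cv2.inRange(h,(3,100,60),(16,255,255))
    return cv2.inRange(h,(0,0,125),(179,60,255))
def blob(img,kind,p):
    m=cv2.morphologyEx(mask(img,kind),cv2.MORPH_CLOSE,np.ones((5,5)))
    cs=cv2.findContours(m,cv2.RETR_EXTERNAL,cv2.CHAIN_APPROX_NONE)[0]
    cs=[c for c in cs if cv2.contourArea(c)>150]
    return min(cs,key=lambda c:-cv2.pointPolygonTest(c,(float(p[0]),float(p[1])),True))[:,0,:]
E
python3 - <<'E'
from h import *
f=np.load('top0.npy',allow_pickle=True).item()
im=f['frame']; h=cv2.cvtColor(im,cv2.COLOR_BGR2HSV)
print([h[y,x].tolist() for x,y in [(165,199),(425,255),(270,220),(398,160),(209,260),(320,160),(100,250),(209,245),(303,150)]])
cam=-np.array(f['R']).T@np.array(f['t']).ravel()
for n,p in dict(large=(434,250),small=(173,203),square=(275,218),oblong=(248,180)).items():
    c=blob(im,'wood',p); P=toplane(f,c,.017)[:,:2]
    r=cv2.minAreaRect((P*1000).astype(np.float32)); print(n,len(c),fitcirc(P),np.round(r[0],0),np.round(r[1]),round(r[2],1))
for n,p,H,r in [('L',(398,158),.11,.055),('S',(209,260),.08,.037),('Q',(320,160),.095,None)]:
    c=blob(im,'white',p); P=toplane(f,c,H)[:,:2]
    R=cv2.minAreaRect((P*1000).astype(np.float32)); print(n,len(c),np.round(R[0],0),np.round(R[1]),round(R[2],1))
    d=P.mean(0)-cam[:2]; 
    if r: k=(P-P.mean(0))@d>0; print(fitcirc(P[k],r))
    else:
        print((cv2.approxPolyDP((P*1000).astype(np.float32),8,True)[:,0]).round().tolist())
for n,p,z in [('mug',(368,213),.09),('jar',(482,195),.085)]: print(n,toplane(f,[p],z))
E
```

```text
[[11, 174, 104], [11, 171, 125], [11, 173, 125], [116, 10, 175], [33, 17, 169], [105, 3, 169], [10, 9, 84], [22, 32, 89], [15, 16, 93]]
large 114 (array([ 0.3871485 , -0.30823872]), np.float64(0.05707266192719977)) [ 387. -308.] [112. 115.] 42.7
small 75 (array([0.53845502, 0.4286105 ]), np.float64(0.03894120487057948)) [538. 428.] [78. 76.] 88.9
square 105 (array([0.48435509, 0.11691304]), np.float64(0.04854961121088192)) [484. 117.] [89. 89.] 59.3
oblong 125 (array([0.61445369, 0.2158747 ]), np.float64(0.05765440474831376)) [615. 216.] [132.  67.] 14.3
L 110 [ 638. -210.] [106. 107.] 87.5
(array([ 0.63666666, -0.20881604]), 0.055)
S 75 [368. 308.] [71. 69.] 89.3
(array([0.36742723, 0.30544811]), 0.037)
Q 110 [648.   3.] [82. 82.] 77.0
[[693.0, 33.0], [622.0, 51.0], [601.0, -28.0], [677.0, -46.0]]
mug [[ 0.47362949 -0.12328765  0.09      ]]
jar [[ 0.51684125 -0.437201    0.085     ]]
```

```bash
cat >> h.py <<'E'
from scipy.spatial.transform import Rotation as Ro
def go(s,*W):
    """world targets (x,y,z,yaw deg) tool down -> rows"""
    R0=Ro.from_euler('xyz',s['tool_rot']); p=np.array(s['position'])
    print('at',np.round(p,4),'yaw',round(np.degrees(s['tool_rot'][2]),1))
    for w in W:
        d=R0.inv().apply(np.array(w[:3])-p)*100
        r=(R0.inv()*Ro.from_euler('xyz',[180,0,w[3]],degrees=True)).as_rotvec(degrees=True)
        print(w,'->',np.round(d,2).tolist(),np.round(r,1).tolist())
E
python3 - <<'E'
from h import *
s=bot.observe(); go(s,(.45,.42,.25,133),(.60,.1,.25,99),(.53,-.2,.25,69),(.387,-.308,.25,51))
s,f=grab('wrist'); print(np.round(f['T_tool_cam'],3).tolist(),np.round(f['mtx'],1).tolist(),f['k1'])
E
```

```text
at [0.2305 0.5806 0.2308] yaw 158.4
(0.45, 0.42, 0.25, 133) -> [-26.33, -6.83, -1.91] [-0.1, 0.0, 25.4]
(0.6, 0.1, 0.25, 99) -> [-52.08, -31.04, -1.89] [-0.1, 0.0, 59.4]
(0.53, -0.2, 0.25, 69) -> [-56.64, -61.51, -1.85] [-0.0, 0.1, 89.4]
(0.387, -0.308, 0.25, 51) -> [-47.33, -76.82, -1.84] [-0.0, 0.1, 107.4]
[[-0.001, -0.95, -0.313, 0.082], [1.0, -0.001, -0.001, 0.001], [0.0, -0.313, 0.95, -0.142], [0.0, 0.0, 0.0, 1.0]] [[347.8, 0.0, 315.6], [0.0, 347.8, 203.3], [0.0, 0.0, 1.0]] -0.07691756195062334
```

servo_tool:
  plan:
    - [8.5,-5.3,-1.4,-0.4,0,0,5]
    - [8.5,-10.6,-2.8,-0.8,0,0,10]
    - [8.5,-16,-4.1,-1.2,0,0,15]
    - [8.5,-21,-5.5,-1.6,0,0,20]
    - [8.5,-26.3,-6.8,-1.9,0,0,25]
    - [8.5,-30,-10,-1.9,0,0,31]
    - [8.5,-33.5,-13.5,-1.9,0,0,37]
    - [8.5,-37,-17,-1.9,0,0,43]
    - [8.5,-40.5,-20.5,-1.9,0,0,49]
    - [8.5,-44,-24,-1.9,0,0,55]

```text
clock: 1.15
position: [0.5445, 0.2094, 0.2503]
tool_rot: [-3.141, -0.0, 1.8]
force: [0.5, 0.8, -0.6]
grip_width: 0.0849
finger_force: 0.0
```

```bash
python3 -c "
from h import *
go(bot.observe(),(.60,.1,.25,99),(.53,-.2,.25,69),(.387,-.308,.25,51))"
```

```text
at [0.5445 0.2094 0.2503] yaw 103.1
(0.6, 0.1, 0.25, 99) -> [-11.91, 2.92, 0.02] [-0.0, -0.0, 4.1]
(0.53, -0.2, 0.25, 69) -> [-39.54, -10.7, 0.03] [-0.0, 0.0, 34.1]
(0.387, -0.308, 0.25, 51) -> [-46.81, -27.08, 0.03] [-0.0, 0.0, 52.1]
```

servo_tool:
  plan:
    - [8.5,-5,0,0,0,0,4]
    - [8.5,-10,0,0,0,0,8]
    - [8.5,-15,0,0,0,0,13]
    - [8.5,-20,-1,0,0,0,18]
    - [8.5,-25,-3,0,0,0,23]
    - [8.5,-30,-6,0,0,0,28]
    - [8.5,-35,-9,0,0,0,33]
    - [8.5,-38,-13,0,0,0,38]
    - [8.5,-41,-17,0,0,0,43]
    - [8.5,-44,-21,0,0,0,48]

```text
clock: 2.15
position: [0.4527, -0.2511, 0.2502]
tool_rot: [-3.142, 0.0, 0.962]
force: [0.5, -0.7, -0.5]
grip_width: 0.0849
finger_force: 0.0
```

servo_tool:
  plan:
    - [8.5,-2.5,-5,0,0,0,4]
    - [8.5,-2.8,-6,0,0,0,4]
    - [8.5,-2.8,-6,0,0,0,4]
    - [8.5,-2.8,-6,0,0,0,4]

```text
clock: 2.55
position: [0.3894, -0.2385, 0.2506]
tool_rot: [3.141, -0.001, 0.897]
force: [0.2, 0.1, -0.1]
grip_width: 0.085
finger_force: 0.0
```

```bash
cat >> h.py <<'E'
def wrist():
    s,f=grab('wrist'); T=np.eye(4); T[:3,:3]=Ro.from_euler('xyz',s['tool_rot']).as_matrix(); T[:3,3]=s['position']
    C=T@np.array(f['T_tool_cam']); f['R']=C[:3,:3].T; f['t']=-C[:3,:3].T@C[:3,3]; return s,f
E
python3 - <<'E'
from h import *
s,f=wrist(); np.save('w1.npy',f,allow_pickle=True); cv2.imwrite('pics/w1.png',f['frame'])
go(s,(.387,-.308,.25,51)); print(proj(f,[[.387,-.308,.017],[.387,-.308,.049]]))
E
```

```text
at [ 0.3894 -0.2385  0.2506] yaw 51.4
(0.387, -0.308, 0.25, 51) -> [-5.58, 4.15, 0.06] [0.0, -0.0, 0.4]
[[352.97489718 213.64598597]
 [356.04165796 223.94757137]]
```

View pics/w1.png

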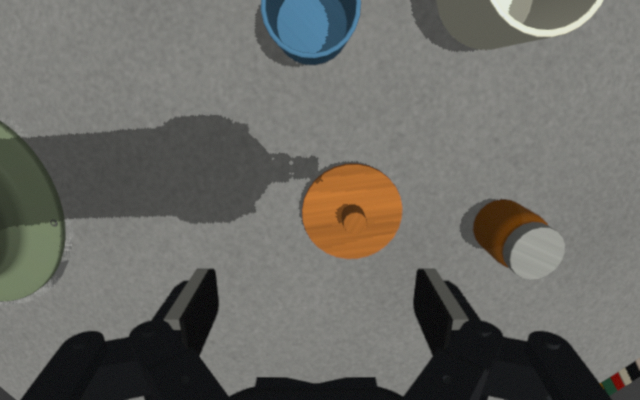

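The large lid is whole at (352,211), with its knob near (352,217), close to the predicted point. The mug and the large canister are at the top of the picture, and the jar is at (520,240).

Run:
```python
from h import *
f=np.load('w1.npy',allow_pickle=True).item()
c=blob(f['frame'],'wood',(340,235)); q=fitcirc(toplane(f,c,.018)[:,:2]); print(q)
x,y=q[0]; s=bot.observe(); go(s,(x,y,.08,51.4),(x,y,.0225,51.4))
```

```text
(array([ 0.3864743 , -0.30608401]), np.float64(0.057331414234589685))
at [ 0.3898 -0.2385  0.2504] yaw 51.4
(np.float64(0.3864743028383562), np.float64(-0.30608400655488394), 0.08, 51.4) -> [-5.49, 3.95, 17.05] [0.0, -0.0, 0.0]
(np.float64(0.3864743028383562), np.float64(-0.30608400655488394), 0.0225, 51.4) -> [-5.49, 3.94, 22.8] [0.0, -0.0, 0.0]
```

servo_tool:
  plan:
    - [6,-2.5,2,4,0,0,0]
    - [6,-5.5,3.9,7,0,0,0]
    - [6,-5.5,3.9,12,0,0,0]
    - [6,-5.5,3.9,16,0,0,0]
    - [6,-5.5,3.9,19,0,0,0]
    - [6,-5.5,3.9,21,0,0,0]
    - [6,-5.5,3.9,22.3,0,0,0]
    - [6,-5.5,3.9,22.8,0,0,0]
    - [6,-5.5,3.9,22.8,0,0,0]
    - [6,-5.5,3.9,22.8,0,0,0]

```text
clock: 3.6
position: [0.3855, -0.3062, 0.023]
tool_rot: [3.14, -0.0, 0.896]
force: [0.3, -1.4, 0.2]
grip_width: 0.0599
finger_force: 0.0
```

servo_tool:
  plan:
    - [1.5,0,0,0,0,0,0]
    - [1.5,0,0,0,0,0,0]
    - [1.5,0,0,0,0,0,0]
    - [1.5,0,0,0,0,0,0]
    - [1.5,0,0,0,0,0,0]
    - [1.5,0,0,0,0,0,0]
    - [1.5,0,0,0,0,0,0]
    - [1.5,0,0,0,0,0,0]
  force: 40

```text
clock: 4.4
position: [0.3856, -0.3062, 0.0231]
tool_rot: [3.14, -0.0, 0.896]
force: [-0.6, 1.6, 11.4]
grip_width: 0.0249
finger_force: 38.6
```

```bash
python3 -c "
from h import *
go(bot.observe(),(.387,-.306,.22,51),(.56,-.25,.22,55))"
```

```text
at [ 0.3856 -0.3062  0.0231] yaw 51.4
(0.387, -0.306, 0.22, 51) -> [0.11, 0.13, -19.69] [0.1, -0.0, 0.4]
(0.56, -0.25, 0.22, 55) -> [15.29, 10.14, -19.67] [0.1, -0.0, -3.6]
```

servo_tool:
  plan:
    - [1.5,0,0,-1,0,0,0]
    - [1.5,0,0,-4,0,0,0]
    - [1.5,0,0,-8,0,0,0]
    - [1.5,0,0,-12,0,0,0]
    - [1.5,0,0,-17,0,0,0]
    - [1.5,3,3,-20,0,0,0]
    - [1.5,6,6,-22,0,0,-1]
    - [1.5,9,10,-25,0,0,-2]
    - [1.5,12,13,-27,0,0,-3]
    - [1.5,13.5,14.5,-27.7,0,0,-4]

```text
clock: 5.4
position: [0.5856, -0.2899, 0.3018]
tool_rot: [3.139, -0.001, 0.969]
force: [-1.0, -0.6, -3.4]
grip_width: 0.0248
finger_force: 39.9
```

servo_tool:
  plan:
    - [1.5,0.2,0,0,0,0,0]
    - [1.5,0.2,0,0,0,0,0]
    - [1.5,0.2,0,0,0,0,0]

```text
clock: 5.7
position: [0.5826, -0.2897, 0.2994]
tool_rot: [-3.141, 0.0, 0.965]
force: [-0.2, -0.1, -1.4]
grip_width: 0.0248
finger_force: 39.9
```

Run:
```python
from h import *
s,f=wrist(); np.save('w2.npy',f,allow_pickle=True); cv2.imwrite('pics/w2.png',f['frame'])
go(s,(.637,-.209,.18,55)); print(proj(f,[[.637,-.209,.11]]))
```

```text
at [ 0.5826 -0.2897  0.2994] yaw 55.3
(0.637, -0.209, 0.18, 55) -> [9.74, -0.11, 11.93] [-0.0, 0.0, 0.3]
[[315.99104573  70.32504097]]
```

View pics/w2.png

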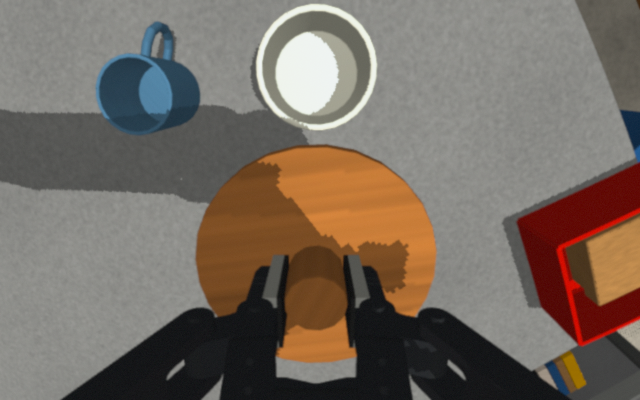

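The canister rim is a whole bright ring centred near (316,67) with a radius of about 61 px. The held lid is level, centred near (316,255).

```bash
cat >> h.py <<'E'
def ring(f,H,ro,p,thr=150):
    h=cv2.cvtColor(f['frame'],cv2.COLOR_BGR2HSV); m=cv2.inRange(h,(0,0,thr),(179,70,255))
    cs=[c for c in cv2.findContours(m,cv2.RETR_EXTERNAL,cv2.CHAIN_APPROX_NONE)[0] if len(c)>80]
    c=min(cs,key=lambda c:abs(cv2.pointPolygonTest(c,(float(p[0]),float(p[1])),True)) if cv2.pointPolygonTest(c,(float(p[0]),float(p[1])),False)<0 else -1)[:,0,:]
    P=toplane(f,c,H)[:,:2]; return fitcirc(P), fitcirc(P,ro)[0], len(c)
def held(f,s,zg):
    c=blob(f['frame'],'wood',(316,200)); c=c[c[:,1]<250]
    q=fitcirc(toplane(f,c,s['position'][2]-zg+.0185)[:,:2]); return q
E
python3 - <<'E'
from h import *
f=np.load('w2.npy',allow_pickle=True).item(); s=bot.observe()
a=ring(f,.11,.055,(316,67)); print(a)
b=held(f,s,.0231); print('held off',b,b[0]-np.array(s['position'][:2]))
o=b[0]-np.array(s['position'][:2]); x,y=a[0][0]-o
for t in [(x,y),a[0][0]]: go(s,(*t,.18,55.3),(*t,.123,55.3))
E
```

```text
((array([ 0.63813017, -0.20815711]), np.float64(0.05453715928639932)), array([ 0.63808635, -0.20821254]), 353)
held off (array([ 0.58259487, -0.28705526]), np.float64(0.05624182820282091)) [-2.43794105e-05  2.67004993e-03]
at [ 0.5826 -0.2897  0.2994] yaw 55.3
(np.float64(0.6381545503384978), np.float64(-0.2108271586720747), 0.18, 55.3) -> [9.65, 0.08, 11.94] [-0.0, 0.0, -0.0]
(np.float64(0.6381545503384978), np.float64(-0.2108271586720747), 0.123, 55.3) -> [9.65, 0.08, 17.64] [-0.0, 0.0, -0.0]
at [ 0.5826 -0.2897  0.2994] yaw 55.3
(np.float64(0.6381301709280246), np.float64(-0.20815710874107035), 0.18, 55.3) -> [9.87, -0.08, 11.94] [-0.0, 0.0, -0.0]
(np.float64(0.6381301709280246), np.float64(-0.20815710874107035), 0.123, 55.3) -> [9.87, -0.07, 17.64] [-0.0, 0.0, -0.0]
```

servo_tool:
  plan:
    - [1.5,4,0,2,0,0,0]
    - [1.5,8,0,6,0,0,0]
    - [1.5,9.7,0,10,0,0,0]
    - [1.5,9.7,0,13,0,0,0]
    - [1.5,9.7,0,15,0,0,0]
    - [1.5,9.7,0,16,0,0,0]
    - [1.5,9.7,0,16.7,0,0,0]
    - [1.5,9.7,0,17.1,0,0,0]
    - [1.5,9.7,0,17.4,0,0,0]
    - [1.5,9.7,0,17.5,0,0,0]

```text
clock: 6.75
position: [0.639, -0.2098, 0.1247]
tool_rot: [3.141, -0.0, 0.966]
force: [0.2, 0.2, 0.1]
grip_width: 0.0247
finger_force: 39.9
```

servo_tool:
  plan:
    - [1.5,0,0,0,0,0,0]
    - [1.5,0,0,0.1,0,0,0]
    - [1.5,0,0,0.1,0,0,0]

```text
clock: 7.05
position: [0.6389, -0.2096, 0.1234]
tool_rot: [3.141, -0.0, 0.966]
force: [-0.1, -0.1, -1.2]
grip_width: 0.0246
finger_force: 39.9
```

servo_tool:
  plan:
    - [1.5,0,0,0.1,0,0,0]
    - [1.5,0,0,0.1,0,0,0]
    - [1.5,0,0,0.15,0,0,0]
    - [1.5,0,0,0.15,0,0,0]

```text
clock: 7.45
position: [0.6391, -0.2097, 0.1231]
tool_rot: [3.141, -0.001, 0.966]
force: [-6.0, 3.7, 16.3]
grip_width: 0.0248
finger_force: 41.6
```

servo_tool:
  plan:
    - [1.5,0,0,-0.1,0,0,0]
    - [4,0,0,-0.1,0,0,0]
    - [5.5,0,0,-0.1,0,0,0]
    - [5.5,0,0,-0.1,0,0,0]
    - [5.5,0,0,-0.1,0,0,0]
    - [5.5,0,0,-2,0,0,0]
    - [5.5,0,0,-5,0,0,0]
    - [5.5,0,0,-9,0,0,0]
    - [5.5,0,0,-13,0,0,0]
    - [5.5,0,0,-13,0,0,0]

```text
clock: 8.45
position: [0.6406, -0.2108, 0.2572]
tool_rot: [3.135, -0.002, 0.966]
force: [0.1, 0.1, -0.6]
grip_width: 0.0551
finger_force: 0.0
```

Run:
```python
from h import *
s,f=wrist(); cv2.imwrite('pics/w3.png',f['frame'])
c=blob(f['frame'],'wood',(316,200)); print(fitcirc(toplane(f,c[c[:,1]<260],.119)[:,:2]))
go(s,(.62,.1,.25,95),(.59,.36,.25,118),(.50,.40,.25,118))
```

```text
(array([ 0.63815996, -0.20816986]), np.float64(0.056964047053764254))
at [ 0.6406 -0.2108  0.2572] yaw 55.3
(0.62, 0.1, 0.25, 95) -> [24.39, -19.37, 0.64] [0.4, 0.0, -39.7]
(0.59, 0.36, 0.25, 118) -> [44.07, -36.63, 0.57] [0.4, 0.1, -62.7]
(0.5, 0.4, 0.25, 118) -> [42.24, -46.31, 0.5] [0.4, 0.1, -62.7]
```

View pics/w3.png

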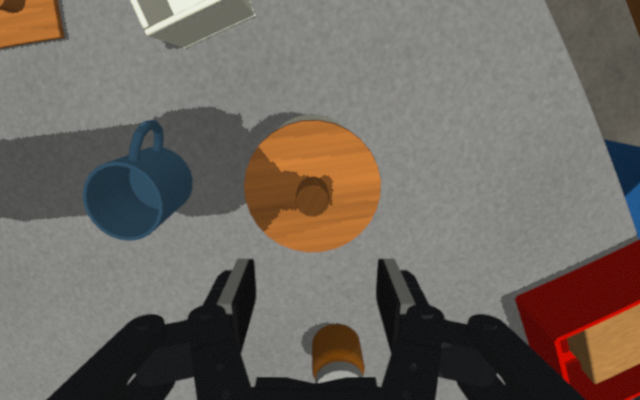

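The large lid sits on its canister centred at (313,186). Its fitted centre is within 0.1 mm of the canister's.

servo_tool:
  plan:
    - [5.5,4,-3,0.6,0,0,-6]
    - [5.5,8,-6,0.6,0,0,-12]
    - [5.5,12,-9.5,0.6,0,0,-18]
    - [5.5,16,-12.7,0.6,0,0,-25]
    - [5.5,20,-16,0.6,0,0,-32]
    - [5.5,24,-19,0.6,0,0,-39]
    - [5.5,28,-22,0.6,0,0,-44]
    - [5.5,31.5,-25.5,0.6,0,0,-49]
    - [5.5,35,-29,0.6,0,0,-54]
    - [5.5,38.5,-32.5,0.6,0,0,-58]

```text
clock: 9.5
position: [0.5902, 0.2888, 0.2447]
tool_rot: [-3.14, -0.0, 1.982]
force: [1.2, -0.1, -0.7]
grip_width: 0.0551
finger_force: 0.0
```

```bash
python3 -c "
from h import *
go(bot.observe(),(.545,.41,.25,118))"
```

```text
at [0.5902 0.2888 0.2447] yaw 113.6
(0.545, 0.41, 0.25, 118) -> [12.91, 0.7, -0.53] [-0.1, -0.0, -4.4]
```

servo_tool:
  plan:
    - [5.5,4,0,0,0,0,-2]
    - [5.5,8,0.3,0,0,0,-4]
    - [5.5,11,0.5,0,0,0,-4]
    - [5.5,12.5,0.5,0,0,0,-4]
    - [5.5,12.5,0.5,0,0,0,-4]
    - [5.5,12.5,0.5,0,0,0,-4]

```text
clock: 10.1
position: [0.5467, 0.4024, 0.2452]
tool_rot: [-3.141, 0.001, 2.047]
force: [-0.5, -0.7, 0.0]
grip_width: 0.0549
finger_force: 0.0
```

Run:
```python
from h import *
s,f=wrist(); cv2.imwrite('pics/w4.png',f['frame']); P=proj(f,[[.538,.429,.019],[.565,.429,.019]]); print(P)
c=blob(f['frame'],'wood',P[1]); q=fitcirc(toplane(f,c,.018)[:,:2]); print(q,len(c))
yw=np.degrees(s['tool_rot'][2]); go(s,(*q[0],.0245,yw),(*q[0],.2,yw))
```

```text
[[320.49753835 142.6063849 ]
 [342.94944654 154.21695297]]
(array([0.53766996, 0.43071293]), np.float64(0.039115378157231546)) 210
at [0.5467 0.4024 0.2452] yaw 117.3
(np.float64(0.5376699579346903), np.float64(0.43071292609339873), 0.0245, np.float64(117.30028575725905)) -> [2.95, 0.51, 22.07] [-0.0, 0.1, -0.0]
(np.float64(0.5376699579346903), np.float64(0.43071292609339873), 0.2, np.float64(117.30028575725905)) -> [2.93, 0.5, 4.52] [-0.0, 0.1, -0.0]
```

servo_tool:
  plan:
    - [5.5,1.5,0.3,4,0,0,0]
    - [5.5,2.9,0.5,8,0,0,0]
    - [5.5,2.9,0.5,12,0,0,0]
    - [5.5,2.9,0.5,16,0,0,0]
    - [5.5,2.9,0.5,19,0,0,0]
    - [5.5,2.9,0.5,21,0,0,0]
    - [5.5,2.9,0.5,21.8,0,0,0]
    - [5.5,2.9,0.5,22,0,0,0]
    - [5.5,2.9,0.5,22,0,0,0]
    - [5.5,2.9,0.5,22,0,0,0]

```text
clock: 11.15
position: [0.5381, 0.432, 0.0271]
tool_rot: [3.14, -0.0, 2.048]
force: [-0.4, 0.1, -0.8]
grip_width: 0.0552
finger_force: 0.0
```

servo_tool:
  plan:
    - [1.5,0,0,0,0,0,0]
    - [1.5,0,0,0,0,0,0]
    - [1.5,0,0,0,0,0,0]
    - [1.5,0,0,0,0,0,0]
    - [1.5,0,0,0,0,0,0]
    - [1.5,0,0,0,0,0,0]
    - [1.5,0,0,0,0,0,0]
    - [1.5,0,0,0,0,0,0]

```text
clock: 11.95
position: [0.5377, 0.432, 0.0266]
tool_rot: [3.141, -0.0, 2.048]
force: [-1.4, -0.2, 6.8]
grip_width: 0.0248
finger_force: 38.9
```

```bash
python3 -c "
from h import *
import math
# stand 9.5cm short of the small canister along tool x (yaw 120)
x,y=.367,.305
for yw in (120,200,-60): print(yw, x-.095*math.cos(math.radians(yw)), y-.095*math.sin(math.radians(yw)))
go(bot.observe(),(.537,.431,.27,117.3),(.367+.0475,.305-.0823,.27,120))"
```

```text
120 0.4145 0.22272758664047831
200 0.4562707989746613 0.3374919136159385
-60 0.3195 0.38727241335952167
at [0.5377 0.432  0.0266] yaw 117.4
(0.537, 0.431, 0.27, 117.3) -> [-0.05, -0.09, -24.34] [0.1, -0.0, 0.1]
(0.4145, 0.2227, 0.27, 120) -> [-12.92, -20.54, -24.36] [0.1, -0.0, -2.6]
```

servo_tool:
  plan:
    - [1.5,0,0,-1,0,0,0]
    - [1.5,0,0,-4,0,0,0]
    - [1.5,0,0,-8,0,0,0]
    - [1.5,0,0,-12,0,0,0]
    - [1.5,-2,-3,-15,0,0,0]
    - [1.5,-4,-7,-18,0,0,0]
    - [1.5,-6,-11,-21,0,0,0]
    - [1.5,-9,-14.5,-23,0,0,0]
    - [1.5,-11,-18,-24,0,0,-1]
    - [1.5,-12.9,-20.5,-24.3,0,0,-2]

```text
clock: 12.95
position: [0.4135, 0.2208, 0.2709]
tool_rot: [3.139, -0.001, 2.083]
force: [0.2, 1.0, -0.1]
grip_width: 0.0246
finger_force: 39.6
```

servo_tool:
  plan:
    - [1.5,0,0,0,0,0,0]
    - [1.5,0,0,0,0,0,0]
    - [1.5,0,0,0,0,0,0]

```text
clock: 13.25
position: [0.4149, 0.2238, 0.269]
tool_rot: [3.141, -0.0, 2.084]
force: [0.6, -0.4, -0.1]
grip_width: 0.0244
finger_force: 39.6
```

Run:
```python
from h import *
s,f=wrist(); cv2.imwrite('pics/w5.png',f['frame']); np.save('w5.npy',f,allow_pickle=True)
p=proj(f,[[.367,.305,.08]])[0]; print(p)
a=ring(f,.08,.037,p); print(a)
b=held(f,s,.0266); o=b[0]-np.array(s['position'][:2]); print('held off',b[1],o)
yw=np.degrees(s['tool_rot'][2])
for t in [a[0][0],a[0][0]-o]: go(s,(*t,.07+.0266,yw))
```

```text
[313.8676462   75.24872494]
((array([0.36761161, 0.3100672 ]), np.float64(0.03557030487042785)), array([0.36773532, 0.30991134]), 231)
held off 0.18090126575092683 [ 0.08030969 -0.12402854]
at [0.4149 0.2238 0.269 ] yaw 119.4
(np.float64(0.3676116127868193), np.float64(0.3100671981359826), 0.0966, np.float64(119.3814132707894)) -> [9.84, 0.11, 17.24] [0.0, -0.0, -0.0]
at [0.4149 0.2238 0.269 ] yaw 119.4
(np.float64(0.28730192056784193), np.float64(0.43409573709344), 0.0966, np.float64(119.3814132707894)) -> [24.58, -0.81, 17.24] [0.0, -0.0, -0.0]
```

View pics/w5.png

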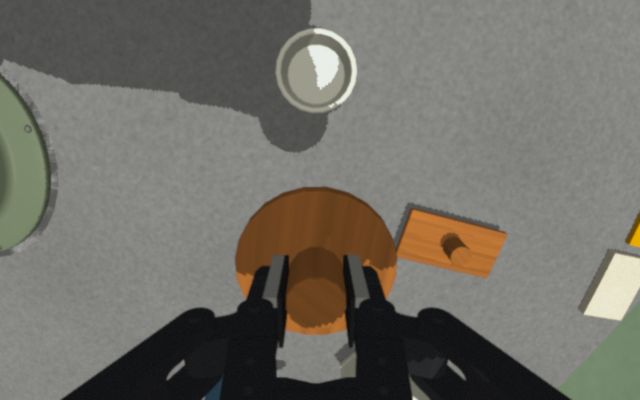

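The small canister's rim is at (316,70), partly in shadow. The held lid is at (316,260), touching the oblong lid's outline in the picture, which spoiled its fit. I refit with a lower threshold and a cut.

Run:
```python
from h import *
f=np.load('w5.npy',allow_pickle=True).item(); s=bot.observe()
for t in (105,115,125): print(t,ring(f,.08,.037,(316,70),t))
print(toplane(f,[(316.5,70.5)],.08))
m=mask(f['frame'],'wood'); m[:,390:]=0
c=max(cv2.findContours(m,0,1)[0],key=cv2.contourArea)[:,0]; c=c[(c[:,1]<245)&(c[:,0]<388)]
b=fitcirc(toplane(f,c,s['position'][2]-.0266+.0185)[:,:2]); o=b[0]-np.array(s['position'][:2]); print(b[1],o)
print(Ro.from_euler('xyz',s['tool_rot']).inv().apply([*o,0]))
```

```text
105 ((array([ 0.57484921, -0.05359743]), np.float64(0.4244235255369975)), array([0.39917149, 0.20942586]), 3050)
115 ((array([ 0.56001265, -0.05371555]), np.float64(0.4098293586187876)), array([0.41661942, 0.21202642]), 3272)
125 ((array([ 0.58082325, -0.07948022]), np.float64(0.4243925901036185)), array([0.46090396, 0.23084385]), 2936)
[[0.36706417 0.3097305  0.08      ]]
0.037709205889146634 [-0.00131783  0.00169102]
[ 2.12012436e-03 -3.18304800e-04 -8.32170804e-08]
```

servo_tool:
  plan:
    - [1.5,4,0,2,0,0,0]
    - [1.5,8,0.1,6,0,0,0]
    - [1.5,9.7,0.1,10,0,0,0]
    - [1.5,9.7,0.1,13,0,0,0]
    - [1.5,9.7,0.1,15,0,0,0]
    - [1.5,9.7,0.1,16,0,0,0]
    - [1.5,9.7,0.1,16.5,0,0,0]
    - [1.5,9.7,0.1,16.8,0,0,0]
    - [1.5,9.7,0.1,17,0,0,0]
    - [1.5,9.7,0.1,17,0,0,0]

```text
clock: 14.3
position: [0.3682, 0.3082, 0.0992]
tool_rot: [3.141, -0.0, 2.083]
force: [0.0, -0.1, 0.4]
grip_width: 0.0249
finger_force: 39.6
```

servo_tool:
  plan:
    - [1.5,0,0,0.1,0,0,0]
    - [1.5,0,0,0.1,0,0,0]
    - [1.5,0,0,0.1,0,0,0]

```text
clock: 14.6
position: [0.368, 0.3081, 0.098]
tool_rot: [3.141, -0.0, 2.083]
force: [-0.6, -0.1, -1.2]
grip_width: 0.0248
finger_force: 39.6
```

servo_tool:
  plan:
    - [1.5,0,0,0.05,0,0,0]
    - [1.5,0,0,0.1,0,0,0]
    - [1.5,0,0,0.1,0,0,0]
    - [1.5,0,0,0.1,0,0,0]

```text
clock: 15.0
position: [0.3679, 0.308, 0.0968]
tool_rot: [-3.141, 0.0, 2.083]
force: [0.3, 0.5, 0.1]
grip_width: 0.0247
finger_force: 39.6
```

servo_tool:
  plan:
    - [1.5,0,0,0.05,0,0,0]
    - [1.5,0,0,0.1,0,0,0]
    - [1.5,0,0,0.1,0,0,0]

```text
clock: 15.3
position: [0.3681, 0.3081, 0.0964]
tool_rot: [3.141, -0.0, 2.083]
force: [-3.7, -3.4, 19.1]
grip_width: 0.0245
finger_force: 41.8
```

servo_tool:
  plan:
    - [1.5,0,0,-0.1,0,0,0]
    - [4,0,0,-0.1,0,0,0]
    - [5.5,0,0,-0.1,0,0,0]
    - [5.5,0,0,-0.1,0,0,0]
    - [5.5,0,0,-0.1,0,0,0]
    - [5.5,0,0,-2,0,0,0]
    - [5.5,0,0,-5,0,0,0]
    - [5.5,0,0,-9,0,0,0]
    - [5.5,0,0,-13,0,0,0]
    - [5.5,0,0,-15.5,0,0,0]

```text
clock: 16.3
position: [0.3683, 0.3082, 0.2535]
tool_rot: [3.139, -0.001, 2.083]
force: [0.3, 0.3, 0.4]
grip_width: 0.0547
finger_force: 0.0
```

Run:
```python
from h import *
s,f=wrist(); cv2.imwrite('pics/w6.png',f['frame'])
m=mask(f['frame'],'wood'); c=blob(f['frame'],'wood',proj(f,[[.368,.335,.089]])[0]); print(fitcirc(toplane(f,c,.089)[:,:2]),len(c))
go(s,(.50,.12,.25,119),(.48,.117,.25,119))
```

```text
(array([0.36781133, 0.30739303]), np.float64(0.03908710552872876)) 240
at [0.3683 0.3082 0.2535] yaw 119.3
(0.5, 0.12, 0.25, 119) -> [-22.86, 2.26, 0.33] [0.1, -0.0, 0.3]
(0.48, 0.117, 0.25, 119) -> [-22.14, 0.36, 0.33] [0.1, -0.0, 0.3]
```

View pics/w6.png

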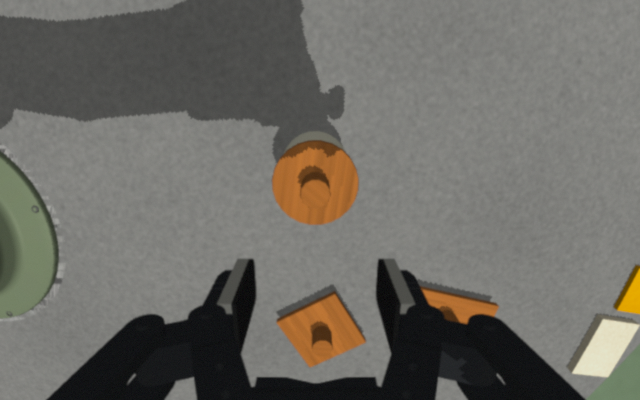

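The small lid sits on its canister at (315,182), within tolerance of the rim's centre. The square lid shows at (322,328).

servo_tool:
  plan:
    - [5.5,-5,0.2,0.3,0,0,3]
    - [5.5,-10,0.3,0.3,0,0,6]
    - [5.5,-15,0.4,0.3,0,0,10]
    - [5.5,-20,0.4,0.3,0,0,14]
    - [5.5,-22.1,0.4,0.3,0,0,18]
    - [5.5,-22.1,0.4,0.3,0,0,20]
    - [5.5,-22.1,0.4,0.3,0,0,20]
    - [5.5,-22.1,0.4,0.3,0,0,20]

```text
clock: 17.15
position: [0.4795, 0.118, 0.2475]
tool_rot: [-3.141, -0.0, 1.736]
force: [1.0, 0.3, 0.4]
grip_width: 0.0548
finger_force: 0.0
```

Run:
```python
from h import *
s,f=wrist(); cv2.imwrite('pics/w7.png',f['frame'])
p=proj(f,[[.484,.142,.019]])[0]; print(p)
c=blob(f['frame'],'wood',p); P=toplane(f,c,.018)[:,:2]
r=cv2.minAreaRect((P*1000).astype(np.float32)); print(r,len(c))
x,y=np.array(r[0])/1000; yw=np.degrees(s['tool_rot'][2]); go(s,(x,y,.026,yw))
```

```text
[324.49745822 146.68289569]
((483.41729736328125, 119.03199768066406), (87.5956039428711, 88.08317565917969), 59.03223419189453) 238
at [0.4795 0.118  0.2475] yaw 99.5
(np.float64(0.48341729736328126), np.float64(0.11903199768066407), 0.026, np.float64(99.46087005057697)) -> [0.04, 0.42, 22.15] [-0.0, -0.0, 0.0]
```

View pics/w7.png

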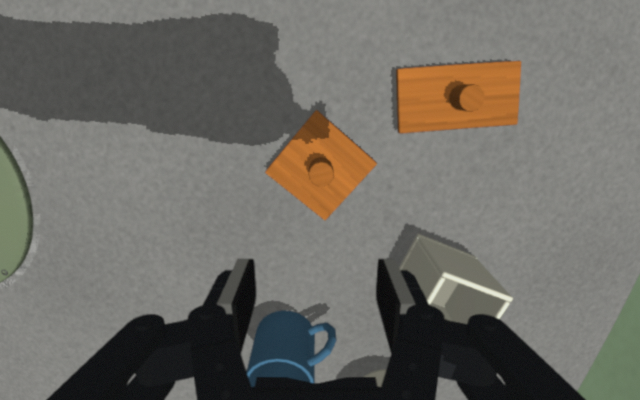

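The square lid is at (321,165), its sides at 59.0° and 88 mm as they should be. The oblong lid at (460,97) is well clear.

servo_tool:
  plan:
    - [5.5,0,0.4,4,0,0,0]
    - [5.5,0,0.4,8,0,0,0]
    - [5.5,0,0.4,12,0,0,0]
    - [5.5,0,0.4,16,0,0,0]
    - [5.5,0,0.4,19,0,0,0]
    - [5.5,0,0.4,21,0,0,0]
    - [5.5,0,0.4,22,0,0,0]
    - [5.5,0,0.4,22.1,0,0,0]
    - [5.5,0,0.4,22.1,0,0,0]
    - [5.5,0,0.4,22.1,0,0,0]

```text
clock: 18.2
position: [0.4842, 0.1184, 0.0278]
tool_rot: [3.14, -0.0, 1.734]
force: [0.1, 0.1, 0.3]
grip_width: 0.0553
finger_force: 0.0
```

servo_tool:
  plan:
    - [1.5,0,0,0,0,0,0]
    - [1.5,0,0,0,0,0,0]
    - [1.5,0,0,0,0,0,0]
    - [1.5,0,0,0,0,0,0]
    - [1.5,0,0,0,0,0,0]
    - [1.5,0,0,0,0,0,0]
    - [1.5,0,0,0,0,0,0]
    - [1.5,0,0,0,0,0,0]

```text
clock: 19.0
position: [0.484, 0.1182, 0.0275]
tool_rot: [3.141, -0.0, 1.734]
force: [-1.9, 0.1, 12.9]
grip_width: 0.0249
finger_force: 38.5
```

```bash
python3 -c "
from h import *
# final grasp yaw about 99.5+17=116.5 ; stand 10 cm short along tool x, canister (.647,.002)
a=np.radians(116.5); go(bot.observe(),(.483,.119,.29,99.5),(.647-.1*np.cos(a),.002-.1*np.sin(a),.29,116.5))"
```

```text
at [0.484  0.1182 0.0275] yaw 99.4
(0.483, 0.119, 0.29, 99.5) -> [0.1, -0.06, -26.25] [0.1, -0.0, -0.1]
(np.float64(0.6916197813109809), np.float64(-0.0874934361602025), 0.29, 116.5) -> [-23.66, 17.16, -26.24] [0.1, -0.0, -17.1]
```

servo_tool:
  plan:
    - [1.5,0,0,-1,0,0,0]
    - [1.5,0,0,-4,0,0,0]
    - [1.5,0,0,-8,0,0,0]
    - [1.5,0,0,-12,0,0,0]
    - [1.5,0,0,-16,0,0,0]
    - [1.5,-4,3,-19,0,0,-3]
    - [1.5,-8,6,-22,0,0,-6]
    - [1.5,-12,9,-24,0,0,-9]
    - [1.5,-16,12,-26,0,0,-12]
    - [1.5,-20,14.5,-26.2,0,0,-15]

```text
clock: 20.0
position: [0.6469, -0.0421, 0.2884]
tool_rot: [3.139, 0.001, 1.999]
force: [0.8, 0.9, -0.5]
grip_width: 0.0246
finger_force: 39.7
```

servo_tool:
  plan:
    - [1.5,-3,3.6,0,0,0,-2]
    - [1.5,-3,3.6,0,0,0,-2]
    - [1.5,-3,3.6,0,0,0,-2]
    - [1.5,-3,3.6,0,0,0,-2]

```text
clock: 20.4
position: [0.69, -0.0532, 0.2859]
tool_rot: [-3.141, -0.0, 2.031]
force: [-0.2, 0.5, -1.4]
grip_width: 0.0246
finger_force: 39.8
```

Run:
```python
from h import *
s,f=wrist(); cv2.imwrite('pics/w8.png',f['frame']); np.save('w8.npy',f,allow_pickle=True)
p=proj(f,[[.647,.002,.095]])[0]; print(p,np.round(s['position'],4),np.degrees(s['tool_rot'][2]))
```

```text
[301.06404396 104.42522494] [ 0.69   -0.0532  0.2859] 116.34518280020144
```

View pics/w8.png

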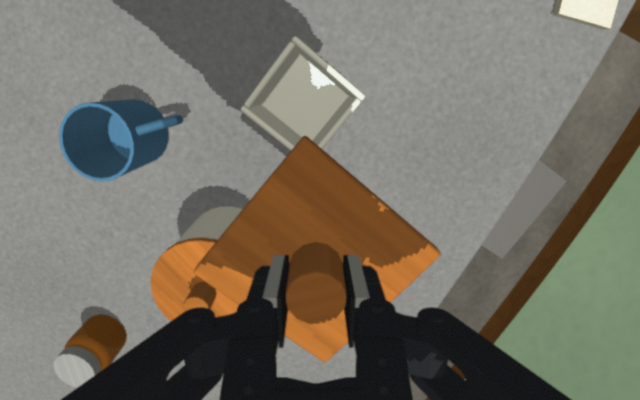

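The square canister's rim is in shadow, with corners near (296,38), (364,97) and (242,108); the fourth, near (304,150), is hidden by the held lid. I'll take an enlarged crop to get the edges.

Run:
```python
from h import *
f=np.load('w8.npy',allow_pickle=True).item(); im=f['frame']
c=cv2.resize(im[30:165,230:380],None,fx=5,fy=4.4,interpolation=cv2.INTER_CUBIC)[:600]
c=cv2.resize(im[35:155,235:375],None,fx=5,fy=5,interpolation=cv2.INTER_CUBIC)
c=cv2.convertScaleAbs(c,alpha=1.6); cv2.imwrite('pics/c8.png',c)
g=cv2.cvtColor(im,cv2.COLOR_BGR2HSV)
print(g[75,255:300].tolist())
```

```text
[[40, 9, 88], [20, 9, 87], [20, 9, 86], [30, 6, 84], [30, 9, 87], [30, 9, 89], [30, 9, 88], [30, 6, 88], [30, 11, 94], [27, 21, 110], [32, 24, 137], [30, 26, 156], [28, 27, 163], [28, 26, 164], [28, 27, 161], [28, 26, 154], [28, 30, 144], [28, 27, 130], [30, 25, 114], [27, 26, 106], [33, 26, 107], [30, 29, 106], [30, 24, 105], [30, 27, 105], [33, 24, 106], [33, 29, 106], [30, 26, 106], [28, 28, 110], [30, 27, 125], [28, 26, 146], [32, 25, 162], [30, 24, 167], [30, 24, 168], [30, 24, 167], [28, 24, 168], [30, 26, 167], [30, 26, 167], [26, 26, 168], [30, 26, 168], [28, 26, 169], [32, 26, 168], [28, 26, 167], [28, 25, 166], [28, 27, 168], [27, 27, 169]]
```

View pics/c8.png

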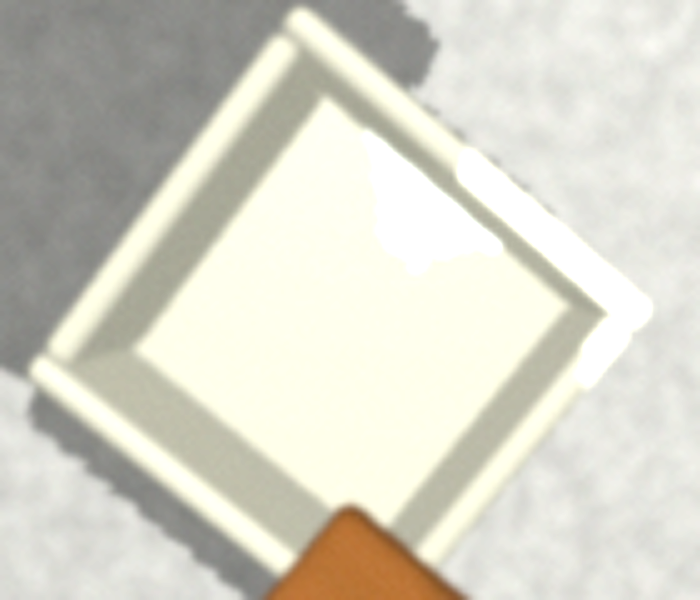

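The crop shows all four outer edges of the rim clearly, with only the bottom corner hidden by the lid. I fit straight lines to the rim edges and to the held lid's two front edges.

```bash
cat > sq.py <<'E'
from h import *
def line(f,c,a,b,z,tol=4):
    a,b=np.array(a,float),np.array(b,float); u=(b-a)/np.linalg.norm(b-a); L=np.linalg.norm(b-a)
    t=(c-a)@u; d=np.abs((c-a)@np.array([-u[1],u[0]])); k=(d<tol)&(t>.1*L)&(t<.9*L)
    P=toplane(f,c[k],z)[:,:2]; v=cv2.fitLine((P*1000).astype(np.float32),cv2.DIST_HUBER,0,.01,.01).ravel()
    return v[2:],v[:2],np.degrees(np.arctan2(v[1],v[0]))%90,k.sum()
def inter(l,m):
    k=np.linalg.solve(np.c_[l[1],-m[1]],m[0]-l[0]); return l[0]+k[0]*l[1]
E
python3 - <<'E'
from sq import *
f=np.load('w8.npy',allow_pickle=True).item(); im=f['frame']; s=bot.observe()
h=cv2.cvtColor(cv2.GaussianBlur(im,(3,3),0),cv2.COLOR_BGR2HSV)
m=cv2.inRange(h,(18,14,97),(45,60,255)); m[:20]=0; m[160:]=0; m[:,:225]=0; m[:,385:]=0
m|=cv2.inRange(h,(0,0,190),(179,60,255)); m[:20]=0;m[160:]=0; m[:,:225]=0; m[:,385:]=0
m=cv2.morphologyEx(m,cv2.MORPH_OPEN,np.ones((3,3)))
c=max(cv2.findContours(m,0,1)[0],key=cv2.contourArea)[:,0].astype(float)
A,B,C,D=(295.5,37),(365,96),(325,146),(241.5,108)
ls=[line(f,c,A,B,.095),line(f,c,(365.5,97),C,.095),line(f,c,D,(288,149),.095),line(f,c,A,D,.095)]
print([(round(l[2],1),l[3]) for l in ls])
q=[inter(ls[0],ls[1]),inter(ls[1],ls[2]),inter(ls[2],ls[3]),inter(ls[3],ls[0])]
print('corners',np.round(q,1).tolist(),'sides',[round(np.linalg.norm(q[i]-q[i-1]),1) for i in range(4)]); cc=np.mean(q,0); ac=np.mean([l[2] for l in ls]); print('canister',cc,ac)
w=cv2.findContours(mask(im,'wood'),0,1)[0]; w=np.vstack(w)[:,0].astype(float)
z=s['position'][2]-.0275+.0185
a=line(f,w,(308,137),(437,249),z); b=line(f,w,(304,138),(235,219),z); k=inter(a,b)
print('lid',a[2:],b[2:],k)
def away(l,k):
    return l[1] if (l[0]-k)@l[1]>0 else -l[1]
lc=k+44*(away(a,k)+away(b,k)); off=lc-np.array(s['position'][:2])*1000; al=np.mean([a[2],b[2]])
print('lid c',lc,'off',off,'ang',al)
dth=ac-al; yw=np.degrees(s['tool_rot'][2])+dth; o=Ro.from_euler('z',dth,degrees=True).apply([*off,0])[:2]/1000
for t in (cc/1000,cc/1000-o): go(s,(*t,.085+.0275,yw))
E
```

```text
[(np.float32(77.1), np.int64(58)), (np.float32(76.8), np.int64(41)), (np.float32(76.8), np.int64(39)), (np.float32(77.3), np.int64(58))]
corners [[697.2000122070312, 35.5], [677.9000244140625, -46.599998474121094], [596.7000122070312, -27.600000381469727], [615.0999755859375, 54.400001525878906]] sides [np.float32(84.2), np.float32(84.4), np.float32(83.4), np.float32(84.0)]
canister [646.7106      3.9169016] 76.985245
lid (np.float32(75.87721), np.int64(103)) (np.float32(75.80572), np.int64(66)) [657.43805     0.9230261]
lid c [689.3189   -52.469677] off [-0.69992137  0.51388098] ang 75.84146
at [ 0.69   -0.053   0.2862] yaw 116.4
(np.float32(0.6467106), np.float32(0.0039169015), 0.1125, np.float64(117.50909133015178)) -> [7.02, -1.36, 17.37] [0.0, -0.0, -1.1]
at [ 0.69   -0.053   0.2862] yaw 116.4
(np.float64(0.6474206143584192), np.float64(0.0034170943989099596), 0.1125, np.float64(117.50909133015178)) -> [6.94, -1.31, 17.37] [0.0, -0.0, -1.1]
```

Sides come out at 84 mm as they should. The lid is 0.9 mm off the TCP, and a −1.1° turn is needed.

servo_tool:
  plan:
    - [1.5,3,-0.6,2,0,0,-1.1]
    - [1.5,6,-1.2,6,0,0,-1.1]
    - [1.5,7,-1.3,10,0,0,-1.1]
    - [1.5,7,-1.3,13,0,0,-1.1]
    - [1.5,7,-1.3,15,0,0,-1.1]
    - [1.5,7,-1.3,16.2,0,0,-1.1]
    - [1.5,7,-1.3,16.7,0,0,-1.1]
    - [1.5,7,-1.3,17,0,0,-1.1]
    - [1.5,7,-1.3,17.2,0,0,-1.1]
    - [1.5,7,-1.3,17.2,0,0,-1.1]

```text
clock: 21.45
position: [0.6483, 0.0034, 0.1141]
tool_rot: [3.141, 0.0, 2.05]
force: [0.4, 0.8, -1.2]
grip_width: 0.0243
finger_force: 39.8
```

servo_tool:
  plan:
    - [1.5,0,0,0.05,0,0,0]
    - [1.5,0,0,0.1,0,0,0]
    - [1.5,0,0,0.1,0,0,0]

```text
clock: 21.75
position: [0.6481, 0.0034, 0.1127]
tool_rot: [3.141, 0.0, 2.05]
force: [-0.5, 0.3, -0.5]
grip_width: 0.0247
finger_force: 39.8
```

servo_tool:
  plan:
    - [1.5,0,0,0.05,0,0,0]
    - [1.5,0,0,0.1,0,0,0]
    - [1.5,0,0,0.1,0,0,0]

```text
clock: 22.05
position: [0.6482, 0.0034, 0.1126]
tool_rot: [3.141, -0.0, 2.05]
force: [-5.3, 0.5, 15.0]
grip_width: 0.0246
finger_force: 41.3
```

Contact. I'll ease off, release and rise.

servo_tool:
  plan:
    - [1.5,0,0,-0.1,0,0,0]
    - [4,0,0,-0.1,0,0,0]
    - [5.5,0,0,-0.1,0,0,0]
    - [5.5,0,0,-0.1,0,0,0]
    - [5.5,0,0,-0.1,0,0,0]
    - [5.5,0,0,-2,0,0,0]
    - [5.5,0,0,-5,0,0,0]
    - [5.5,0,0,-9,0,0,0]
    - [5.5,0,0,-13,0,0,0]
    - [5.5,0,0,-15.5,0,0,0]

```text
clock: 23.05
position: [0.6486, 0.0032, 0.2696]
tool_rot: [3.139, 0.001, 2.05]
force: [0.7, -0.2, -0.3]
grip_width: 0.055
finger_force: 0.0
```

servo_tool:
  plan:
    - [5.5,-3,0,-3,0,0,0]
    - [5.5,-5,0,-3,0,0,0]
    - [5.5,-5,0,-3,0,0,0]
    - [5.5,-5,0,-3,0,0,0]

```text
clock: 23.45
position: [0.6709, -0.0411, 0.2961]
tool_rot: [-3.141, -0.001, 2.049]
force: [-0.7, 0.0, -0.0]
grip_width: 0.0548
finger_force: 0.0
```

Run:
```python
from h import *
s,f=wrist(); cv2.imwrite('pics/w9.png',f['frame'])
c=blob(f['frame'],'wood',proj(f,[[.647,.029,.104]])[0]); print(cv2.minAreaRect((toplane(f,c,.1035)[:,:2]*1000).astype(np.float32)),len(c))
s,f=grab('scene'); cv2.imwrite('pics/scene9.png',cv2.resize(f['frame'][140:320,150:530],None,fx=2,fy=2))
```

```text
((647.2394409179688, 3.966571807861328), (87.63702392578125, 87.48068237304688), 77.0860595703125) 280
```

View pics/w9.png

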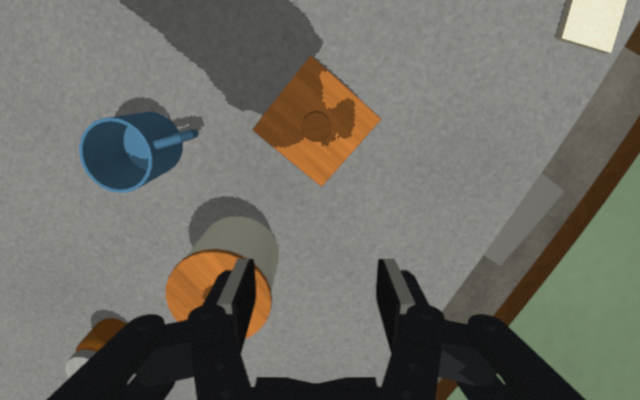

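View pics/scene9.png

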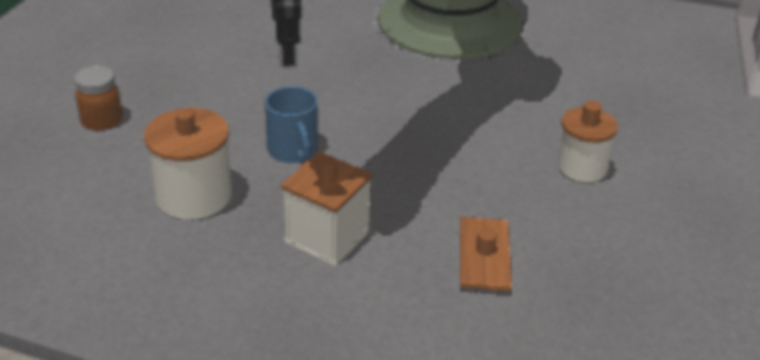

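The wrist view shows the square lid at (318,120), at 77.1° against the canister's 77.0° and centred to 0.6 mm. The scene crop shows all three lids flat: large (187,130), square (327,180) and small (588,125). The oblong lid, mug and jar are untouched.

```bash
python3 -c "
from workcell import bot
print(bot.job_done())"
```

```text
the job is handed in; nothing more can be done
None
```

The job is handed in: all three lids sit flat on their own canisters, the square lid is in line with its canister to about 0.1°, and the oblong lid, mug and jar were left alone, in about 23.5 s of the 96 s allowed.

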